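# Load the sample mill and latch its guard

### The arm

A 7-joint arm with a two-finger parallel gripper is mounted at the origin on the work surface. World frame = base frame: x ahead of the robot, y to its left, z up, the work surface at z = 0. Lengths are in m, angles in rad, forces in N, time in s.
With the tool pointing down it reaches from about 0.4 to 0.85 m from the base axis. Payload 10.4 kg.
Tool frame: the origin (TCP) lies on the centre line of the jaws, within the pads' length; the fingertips stand 22 mm ahead of it and the grasp point (between the pads) lies 3 mm ahead of it; z points along the fingers, y is the direction in which the jaws open and shut (so a half turn about z gives the same grasp; the last joint's range is limited). The gripper opens to 85 mm and grips with 20 to 120 N. Pads are 22 mm wide; open, the fingers measure 114 mm over their backs; the gripper's body (76 mm by 85 mm) begins 54 mm behind the grasp point. The pads swing forward as they close: fully open they stand 13 mm farther back than shut.
Start: joints at [-1.162, 0.332, -0.065, 1.46, 0.022, 1.35, -0.088], TCP at [0.262, 0.568, 0.253] pointing down, gripper open.
Joint ranges: [-2.6, 2.6], [-0.5, 2.12], [-1.47, 1.34], [0.16, 2.42], [-1.27, 4.41], [0.06, 2.06], [-2.6, 2.6]. Speed limits (rad/s): [2.22, 2.22, 2.79, 2.79, 3.14, 3.14, 3.14].

### API

Orientations are given as a unit quaternion [x, y, z, w].
In Python, from station import ctrl gives the robot as it stands.
- The arm moves only by the tool move_arm, never from a script. Its argument "series" is a list that holds one entry, the list of rows, each a list of 7 numbers: the gripper's target within -1 to 1 (shut at 1, half-way at 0, fully open at -1), then the shift along the tool's x, y, z in m, then the turn, a rotation vector about the tool's x, y, z in degrees. In form: [[[fingers, tx, ty, tz, wx, wy, wz], ...]]. A call has 1 to 20 rows; each row shifts and turns the commanded pose from where the row before left it, along the tool's axes as they then stand; what a row does not reach is not made up. A row lasts 1/10 s, in which the tool goes at most 50 mm and 8.59 degrees, less where a joint would pass 70% of its speed; a pose out of reach is approached as far as the arm can. A call is refused whole if a number of a shift passes 0.05 or a number of a turn 8.59, either way. A call with a gripper value outside its range is refused whole. The fingers move at their own pace and stop on an object; "squeeze" is the grip in N (left out, the last holds). Time passes only in rows, so rows that do not move let the fingers close. It gives the time, the measured TCP pose, the force and the opening at its end, in the units of the state.
- ctrl.sense(): the state, without advancing time (a new reading comes with each control period).
- ctrl.snapshot(name): name is "scene" or "top" or "wrist"; returns the picture (420x560x3 uint8, blue, green, red); there is no depth.
- ctrl.calibration(name): a dict with "vfov" (degrees; the focal length in pixels is half the picture's height over the tangent of half this angle, whatever the lens; pixels are square), "cx", "cy" (the principal point, pixels), "rvec" (rotation vector, rad) and "tvec" (3), from world to camera coordinates, as OpenCV has them; the wrist camera has in their place "mount" (4x4, takes a point from camera to tool coordinates, whose origin is the TCP and whose axes are the flange's). Camera axes: x right, y down, z forward; pixel columns grow to the right and rows downward; lengths in m; the calibration is good to about 2 mm. A picture is of the moment at which its call begins: read the wrist's pose just before it. calibration takes no time and is no camera call.
- ctrl.finish_job(): hands the job in, once; it reports no verdict.
Trained networks look in the newest picture that a camera, given by its name, has taken for a name from the list of things; names that differ only in an ending like _2 or _b are one class to them, and where a whole thing is asked for, a point or a joint stands for the part that bears it (a point fixed in the world has none). Each returns a list of dicts, best first, with "score" (0 to 1); they miss things now and then, are a little off and sometimes report something else, mostly with a low value. They report only what shows in the picture. A call takes as long as a camera call. They do not tell look-alikes from the thing itself.
- ctrl.look_for(camera, target): "location" ([row, column] in pixels, amid what is visible of it).
The state is a dict: "clock": time; "qpos": joint angles; "dq": joint speeds; "tau": joint torques, N m; "eef_pos": TCP position; "eef_rot": TCP orientation; "force": force on the tool from outside, world axes, zero at the start; "wrist_torque": the same for the moment, N m; "width": finger opening in m.
Only numpy, scipy, OpenCV 4.12 (cv2) and the standard library are available. Lean on these libraries where they do the work, as an engineer would, in place of code of your own. Each camera call takes 0.05 s, during which the arm holds its last target. There are 200 camera calls.

### The job

Get the bench mill ready to run: set the orange-capped grinding cup fully down in the mill's socket, then slide the clear guard shut over it until its latch clicks and holds it shut, and let go of everything. Ease the guard home: it must not be slammed, rammed against its rubber end stop or run into the cup. Leave the blue-capped cup and the other things on the bench where they are.

Things in the scene. Friction and masses are not known exactly. Their poses are not given: they have to be found in the camera images.
- mill: Fixed white bench mill, housing 210 (x) x 330 (y) x 100 mm high. Origin: centre of its underside, z up, x from the console (robot's side) to the back, y towards the grey latch post (116 x 25 x 96 mm) that stands on the +y end of the deck. Deck at z = 100. The clear guard slides along the mill's y: parked at the -y end, shut by pushing it towards +y against the post.
- socket (a point): Floor centre of the cup socket, at mill (0, 60, 100.5) mm. The socket is a round hole 52 mm across and 21 mm deep, with a 3 mm chamfer, in an 88 x 88 mm grey block that stands on the deck; its mouth is 21 mm above this point. Axes as the mill's.
- cup_orange: The cup to load: closed upright cylinder 49 mm across, 72 mm tall, 0.11 to 0.21 kg, dark grey, upper 25 mm a ribbed orange screw cap, foot edge bevelled 3 mm. Origin: centre of its underside. Stands on the chopping board (12 mm thick). Grip it in its upper 40 mm; over the socket best with the fingers on the mill's -x and +x sides (post 30 to 50 mm from the cup on +y, parked guard 29 mm on -y).
- guard (a joint): Travel in m of the guard along the mill's -y: 0.118 to 0.128 open at the start, nominally 0 shut, but the post is clamped by hand in slots, so truly shut lies up to 10 mm either side of 0: go by feel. Clear hood 108 (x) x 112 (y) x 91 mm high, 0.36 to 0.6 kg, on rails, open below and at its leading (+y) side; it passes 7 mm over a seated cup, runs into an unseated one. Slides with 2 to 3 N.
- handle (a point): Centre of the guard's handle: black bar 80 (x) x 14 (y) x 16 (z) mm, 32 mm above the guard's roof and 223.5 mm above the bench, 17 mm in from the guard's rear (-y) edge, on two posts at x = +-30 mm. Free to be pushed on its -y face or pinched from above. Axes as the mill's.
- bolt (a joint): How far the post's sprung brass bolt is pressed down, in m: 0 up, 0.005 while the steel lip in front of the guard's roof rides over it. Its slope raises the push to 4 to 7 N over 12 mm of travel, then it drops to 3 or 4 N; about 6 mm farther, with the end stop squeezed 1.5 mm, at a push of 11 to 13 N, the lip is past, the bolt clicks up behind it and the guard cannot be drawn back.
- end_stop (a joint): How far the two black rubber buffers on the post's -y face (12 mm across, 55 mm above the deck) are squeezed by the guard's leading frame, in m: 0 free, 6 N per mm; 0.001 to 0.002 (about 10 N) when latched and let go. More than 0.003 (18 N) is ramming: stop pushing at about 15 N. Some arms must push slowly (10 mm/s) to stop in time.
- cup_blue: Bystander: same cup with a blue cap, standing on the board. Origin: centre of its underside.
- scalpel: Bystander: steel scalpel lying on the board, 115 mm long. Origin: its underside.
- forceps: Bystander: steel forceps lying on the board, 130 mm long. Origin: centre of the underside.
- petri: Bystander: clear dish on the board, 90 mm across, 15 mm high. Origin: centre of its underside.
- beaker: Bystander: glass beaker on the bench behind the board, 70 mm across, 90 mm high. Origin: centre of its underside.
- wash_bottle: Bystander: white bottle with a red cap on the bench at the right of the mill, 66 mm across, 160 mm high. Origin: centre of its underside.
Things that resemble listed ones, but are neither listed nor needed, are in the scene too. What is shaped like the cup_orange but green is not meant.

How it is judged:
By the outcome, as a careful person would: the job done as asked, in the order asked, and still so for the second after the job is handed in, with the robot touching nothing.
It also fails if it takes over 61 s, if anything falls off the work surface, if the arm or the gripper's body presses on something with over 40 N, if the wrist force passes 120 N, or if a joint passes its speed limit or range.

## Working session

There is one attempt and no reset: what is moved stays moved. The work goes in short steps, Python scripts to look and compute and a tool call to move; the robot and the scene stay as the last step left them, time stands still between calls to the robot, and variables do not carry over. Pictures are saved under pics/ and viewed, about 8 in all and at most 12, crops included, and the job is handed in when it is done.

Besides the shell and the picture viewer there is one more tool, called after "Request:" by a JSON object that holds its "name" and its "arguments", one argument or row to a line. move_arm: Moves the arm, as the interface text tells. Its arguments: {"type":"object","properties":{"series":{"type":"array"},"squeeze":{"type":"number"}},"required":["series"]}

```bash
mkdir -p pics; ls
python3 - <<'E'
from station import ctrl
import cv2,numpy as np
s=ctrl.sense();print({k:np.round(v,3).tolist() for k,v in s.items()})
ims=[]
for c in("scene","top"):
    im=ctrl.snapshot(c);cv2.imwrite(f"pics/{c}0.png",im)
    k=ctrl.calibration(c);print(c,{a:np.round(b,4).tolist() for a,b in k.items()})
    for t in("mill","socket","cup_orange","cup_blue","guard","handle","bolt","end_stop"):
        try: print(t,[(np.round(d["location"],1).tolist(),round(d["score"],2)) for d in ctrl.look_for(c,t)][:4])
        except Exception as e: print(t,e)
print(ctrl.calibration("wrist"))
print(ctrl.sense()["clock"])
E
```

```text
pics
{'clock': 0.0, 'qpos': [-1.162, 0.333, -0.065, 1.461, 0.022, 1.35, -0.088], 'dq': [0.0, -0.001, 0.001, 0.002, -0.002, -0.001, -0.0], 'tau': [-0.0, -62.545, 0.049, -39.16, 0.016, 0.01, 0.0], 'eef_pos': [0.261, 0.567, 0.253], 'eef_rot': [0.214, 0.977, -0.001, -0.0], 'force': [-0.302, 0.153, 0.569], 'wrist_torque': [-0.035, 0.007, 0.06], 'width': 0.085}
scene {'vfov': 49.9126, 'cx': 279.5336, 'cy': 213.8604, 'rvec': [1.4236, 2.2764, -0.7903], 'tvec': [0.1379, -0.2902, 1.6016]}
mill [([217.7, 209.7], 0.85)]
socket [([218.8, 214.3], 0.57)]
cup_orange [([236.0, 358.4], 0.8), ([199.7, 381.6], 0.73)]
cup_blue [([271.4, 341.5], 0.93)]
guard [([194.5, 195.6], 0.83), ([306.5, 425.8], 0.49)]
handle [([192.1, 193.6], 0.6)]
bolt [([203.4, 262.0], 0.4)]
end_stop []
top {'vfov': 47.6607, 'cx': 288.7144, 'cy': 212.2676, 'rvec': [2.171, -2.1157, 0.1662], 'tvec': [0.0331, 0.4997, 1.4416]}
mill [([206.5, 338.3], 0.77)]
socket [([206.5, 335.8], 0.87), ([199.3, 355.5], 0.34)]
cup_orange [([295.8, 201.9], 0.78), ([238.2, 208.9], 0.72), ([195.6, 288.8], 0.65), ([141.6, 229.0], 0.54)]
cup_blue [([228.5, 430.7], 0.72), ([197.0, 217.4], 0.5)]
guard [([196.3, 352.6], 0.94)]
handle [([198.4, 356.4], 0.83)]
bolt [([199.9, 289.1], 0.63), ([214.8, 141.9], 0.44)]
end_stop []
{'vfov': 60.423284381568706, 'cx': 282.1603388045551, 'cy': 208.71655704524235, 'mount': array([[-8.89825330e-05, -9.54455775e-01, -2.98352417e-01,
         7.64440027e-02],
       [ 9.99999820e-01, -2.61969311e-04,  5.39816659e-04,
        -8.55276221e-05],
       [-5.93390305e-04, -2.98352316e-01,  9.54455627e-01,
        -1.20990674e-01],
       [ 0.00000000e+00,  0.00000000e+00,  0.00000000e+00,
         1.00000000e+00]])}
0.9
```

View pics/scene0.png

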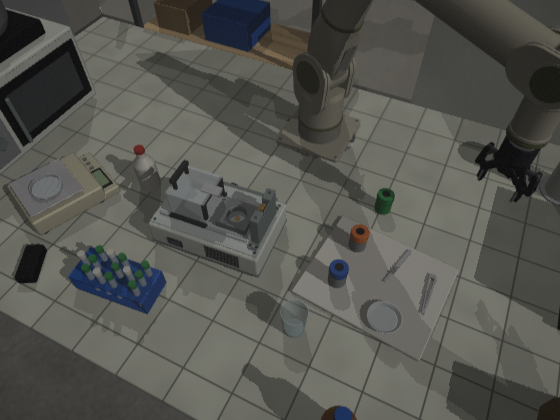

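View pics/top0.png

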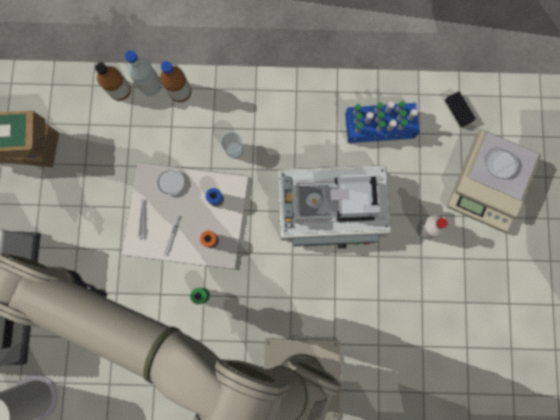

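```bash
cat > h.py <<'E'
from station import ctrl
import cv2,numpy as np
from scipy.spatial.transform import Rotation as R
def cam(name):
    k=ctrl.calibration(name); f=210/np.tan(np.radians(k["vfov"]/2))
    K=np.array([[f,0,k["cx"]],[0,f,k["cy"]],[0,0,1]])
    if "mount" in k:
        s=ctrl.sense(); T=np.eye(4);T[:3,:3]=R.from_quat(s["eef_rot"]).as_matrix();T[:3,3]=s["eef_pos"]
        W=np.linalg.inv(T@k["mount"]); return K,W[:3,:3],W[:3,3]
    return K,cv2.Rodrigues(np.array(k["rvec"]))[0],np.array(k["tvec"])
def proj(c,p):
    K,Rm,t=c; q=(Rm@np.atleast_2d(p).T).T+t; q=q@K.T; return q[:,:2]/q[:,2:]
def onz(c,uv,z):
    K,Rm,t=c; d=Rm.T@np.linalg.inv(K)@np.array([uv[0],uv[1],1.]); o=-Rm.T@t
    return o+d*(z-o[2])/d[2]
E
python3 - <<'E'
from h import *
t=cv2.imread("pics/top0.png");s=cv2.imread("pics/scene0.png")
a=cv2.resize(t[155:255,265:405],None,fx=5.7,fy=5.7,interpolation=cv2.INTER_CUBIC)[:300*2]
cv2.imwrite("pics/c1.png",a)
ct,cs=cam("top"),cam("scene")
from scipy.optimize import least_squares as ls
print(onz(ct,(208.5,238.7),.084),onz(cs,(358.4,230),.084), onz(ct,(208.9,238.2),.07),onz(cs,(358.4,236),.06))
print("mill centre",onz(ct,(334,203),.1), "bar ends",onz(ct,(375,178),.2235),onz(ct,(375,206),.2235))
E
```

```text
[0.40556453 0.28339812 0.084     ] [0.40673664 0.28573881 0.084     ] [0.40840271 0.28460676 0.07      ] [0.40825566 0.28963721 0.06      ]
mill centre [ 0.52075939 -0.08867297  0.1       ] bar ends [ 0.57175818 -0.18870055  0.2235    ] [ 0.49367479 -0.18853726  0.2235    ]
```

View pics/c1.png

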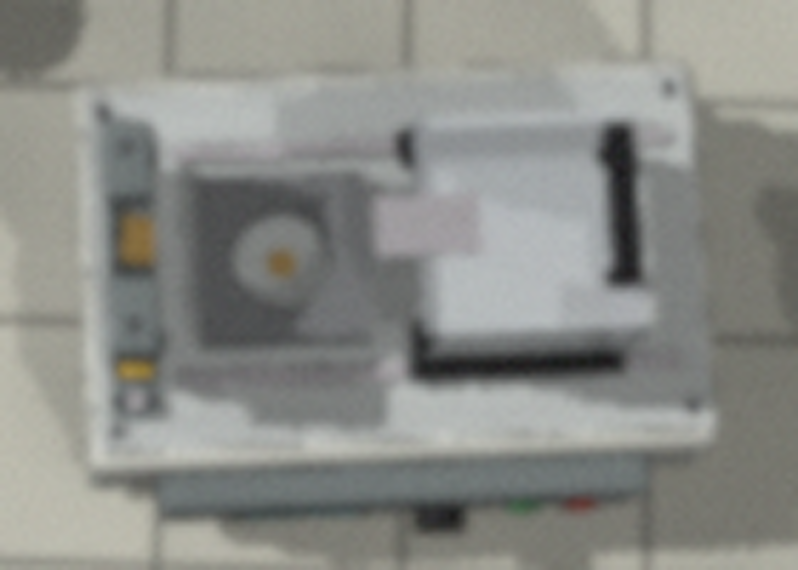

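Request:
{"name": "move_arm", "arguments": {
  "series": [
    [[-1, -0.025, -0.0195, 0, 0, 0, 0], [-1, -0.025, -0.0195, 0, 0, 0, 0], [-1, -0.025, -0.0195, 0, 0, 0, 0], [-1, -0.025, -0.0195, 0, 0, 0, 0], [-1, -0.025, -0.0195, 0, 0, 0, 0], [-1, -0.025, -0.0195, 0, 0, 0, 0], [-1, -0.025, -0.0195, 0, 0, 0, 0], [-1, -0.025, -0.0195, 0, 0, 0, 0], [-1, -0.025, -0.0195, 0, 0, 0, 0], [-1, -0.025, -0.0195, 0, 0, 0, 0], [-1, 0, 0, 0.004, 0, 0, 8.15], [-1, 0, 0, 0.004, 0, 0, 8.15], [-1, 0, 0, 0.004, 0, 0, 8.15], [-1, 0, 0, 0.004, 0, 0, 8.15], [-1, 0, 0, 0.004, 0, 0, 8.15], [-1, 0, 0, 0.004, 0, 0, 8.15], [-1, 0, 0, 0.004, 0, 0, 8.15], [-1, 0, 0, 0.004, 0, 0, 8.15], [-1, 0, 0, 0, 0, 0, 0], [-1, 0, 0, 0, 0, 0, 0]]
  ]
}}

```text
clock: 2.9
eef_pos: [0.407, 0.286, 0.2215]
eef_rot: [0.705, 0.709, 0.0, -0.0]
force: [-0.5, 0.1, 0.3]
width: 0.0851
```

Run:
```python
from h import *
s=ctrl.sense();print({k:np.round(v,3).tolist() for k,v in s.items()})
c=cam("wrist");im=ctrl.snapshot("wrist");cv2.imwrite("pics/w1.png",im)
L=ctrl.look_for("wrist","cup_orange");print(L)
for l in L: print(onz(c,l["location"][::-1],.084),onz(c,l["location"][::-1],.06))
print("pred",proj(c,[[.406,.2845,.084]]))
# mill corners in top
ct=cam("top")
P=[onz(ct,(x/5.7+265-.4,y/5.7+155-.4),.1) for x,y in((75,92),(97,470),(713,438),(690,66))]
P=np.array(P);print(P,P.mean(0)); 
mid=(P[0]+P[1]-P[2]-P[3])/2;print("y axis len",np.linalg.norm(mid[:2]),"yaw",np.degrees(np.arctan2(-mid[0],mid[1])))
mx=(P[0]+P[3]-P[1]-P[2])/2;print("x",np.linalg.norm(mx),np.degrees(np.arctan2(mx[1],mx[0])))
print("blue",onz(ct,(214,197),.084))
```

```text
{'clock': 2.9, 'qpos': [-0.854, 0.068, 0.156, 1.843, -0.011, 1.231, -0.689], 'dq': [0.002, -0.003, -0.001, -0.005, 0.001, -0.001, 0.003], 'tau': [-0.044, -41.533, 0.627, -37.581, 0.013, -0.017, -0.453], 'eef_pos': [0.407, 0.286, 0.222], 'eef_rot': [0.705, 0.709, 0.0, -0.0], 'force': [-0.489, 0.103, 0.264], 'wrist_torque': [0.0, 0.001, -0.015], 'width': 0.085}
[{'location': [193.5, 281.3], 'score': 0.79}, {'location': [160.5, 75.8], 'score': 0.6}]
[0.40619182 0.29340221 0.084     ] [0.40617383 0.28701469 0.06      ]
[0.25798062 0.31721887 0.084     ] [0.24420324 0.3130424  0.06      ]
pred [[280.98921867 205.00273405]]
[[ 0.61516872  0.08228519  0.1       ]
 [ 0.41453875  0.06507078  0.1       ]
 [ 0.43952593 -0.25472025  0.1       ]
 [ 0.63799306 -0.24384163  0.1       ]] [ 0.52680661 -0.08780148  0.1       ]
y axis len 0.3238424818685704 yaw 4.233373639805204
x 0.20004231510266235 4.02649266415663
blue [0.53247669 0.27321956 0.084     ]
```

View pics/w1.png

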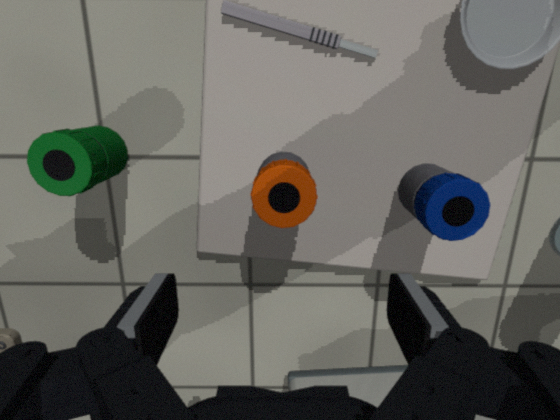

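Request:
{"name": "move_arm", "arguments": {
  "series": [
    [[-1, 0.001, 0, 0.018, 0, 0, 0], [-1, 0.001, 0, 0.018, 0, 0, 0], [-1, 0.001, 0, 0.018, 0, 0, 0], [-1, 0.001, 0, 0.018, 0, 0, 0], [-1, 0, 0, 0, 0, 0, 0], [-1, 0, 0, 0, 0, 0, 0]]
  ]
}}

```text
clock: 3.6
eef_pos: [0.4071, 0.29, 0.1498]
eef_rot: [0.706, 0.708, 0.0, 0.0]
force: [0.2, 0.2, 0.1]
width: 0.0853
```

```bash
cat >> h.py <<'E'
def cap(c,im,z,lo=(3,120,80),hi=(18,255,255)):
    "fit circle of the orange cap rim: centroid of the dark/orange top disc by model projection"
    m=cv2.inRange(cv2.cvtColor(im,cv2.COLOR_BGR2HSV),lo,hi)
    n,l,st,ce=cv2.connectedComponentsWithStats(m); i=1+np.argmax(st[1:,4])
    cn=cv2.findContours((l==i).astype(np.uint8),cv2.RETR_CCOMP,cv2.CHAIN_APPROX_NONE)
    hol=[k for k,h in zip(cn[0],cn[1][0]) if h[3]>=0 and cv2.contourArea(k)>60]
    if hol:
        k=max(hol,key=cv2.contourArea); e=cv2.fitEllipse(k); print("inner",np.round(e[0],1),np.round(e[1],1),onz(c,e[0],z))
    k=max(cn[0],key=cv2.contourArea);print("outer bbox",cv2.boundingRect(k))
    # fit: silhouette of cap cylinder r .0245, z-.025..z
    from scipy.optimize import minimize
    a=np.linspace(0,6.283,60);h=cv2.convexHull(k)
    def cost(p):
        P=[proj(c,np.c_[p[0]+.0245*np.cos(a),p[1]+.0245*np.sin(a),0*a+zz]) for zz in(z,z-.025)]
        hh=cv2.convexHull(np.vstack(P).astype(np.float32))
        M=np.zeros(m.shape,np.uint8);cv2.fillPoly(M,[np.round(hh*16).astype(np.int32)],255,cv2.LINE_AA,4)
        T=np.zeros(m.shape,np.uint8);cv2.fillPoly(T,[h],255)
        return cv2.absdiff(M,T).sum()/255.
    p0=onz(c,k[:,0].mean(0),z)[:2]
    r=minimize(cost,p0,method="Nelder-Mead",options=dict(initial_simplex=[p0,p0+[.005,0],p0+[0,.005]],xatol=1e-4));print("fit",r.x,r.fun)
    return r.x
E
python3 - <<'E'
from h import *
print(ctrl.sense()["eef_pos"])
c=cam("wrist");im=ctrl.snapshot("wrist");cv2.imwrite("pics/w2.png",im)
cap(c,im,.084)
E
```

```text
[0.40712985 0.28997777 0.14981988]
inner [283.8 238.6] [41.2 43.9] [0.40789239 0.29049195 0.084     ]
outer bbox (240, 185, 89, 93)
fit [0.40788442 0.29091179] 181.94901960784313
```

Request:
{"name": "move_arm", "arguments": {
  "series": [
    [[-1, 0.0007, 0.0008, 0.02, 0, 0, 0], [-1, 0, 0, 0.02, 0, 0, 0], [-1, 0, 0, 0.02, 0, 0, 0], [-1, 0, 0, 0.019, 0, 0, 0], [-1, 0, 0, 0, 0, 0, 0], [0.6, 0, 0, 0, 0, 0, 0], [0.6, 0, 0, 0, 0, 0, 0], [0.6, 0, 0, 0, 0, 0, 0], [0.6, 0, 0, 0, 0, 0, 0], [0.6, 0, 0, 0, 0, 0, 0], [0.6, 0, 0, 0, 0, 0, 0]]
  ],
  "squeeze": 40
}}

```text
clock: 4.75
eef_pos: [0.4085, 0.2913, 0.0719]
eef_rot: [0.707, 0.708, 0.001, -0.0]
force: [-1.7, -0.7, 7.2]
width: 0.0479
```

Request:
{"name": "move_arm", "arguments": {
  "series": [
    [[0.6, 0, 0, -0.01, 0, 0, 0], [0.6, 0, 0, -0.03, 0, 0, 0], [0.6, 0, 0, -0.04, 0, 0, 0], [0.6, 0, 0, -0.04, 0, 0, 0], [0.6, 0, 0, -0.04, 0, 0, 0], [0.6, 0, 0, -0.04, 0, 0, 0], [0.6, 0, 0, -0.028, 0, 0, 0], [0.6, -0.0318, 0.0097, 0, 0, 0, 0], [0.6, -0.0318, 0.0097, 0, 0, 0, 0], [0.6, -0.0318, 0.0097, 0, 0, 0, 0], [0.6, -0.0318, 0.0097, 0, 0, 0, 0], [0.6, -0.0318, 0.0097, 0, 0, 0, 0], [0.6, -0.0318, 0.0097, 0, 0, 0, 0], [0.6, -0.0318, 0.0097, 0, 0, 0, 0], [0.6, -0.0318, 0.0097, 0, 0, 0, 0], [0.6, -0.0318, 0.0097, 0, 0, 0, 0], [0.6, -0.0318, 0.0097, 0, 0, 0, 0], [0.6, -0.0318, 0.0097, 0, 0, 0, 0], [0.6, -0.0318, 0.0097, 0, 0, 0, 0]]
  ]
}}

```text
clock: 6.65
eef_pos: [0.5245, -0.0923, 0.2993]
eef_rot: [0.707, 0.707, 0.001, 0.0]
force: [0.5, 0.0, -1.4]
width: 0.0481
```

Request:
{"name": "move_arm", "arguments": {
  "series": [
    [[0.6, 0, 0, 0, 0, 0, -4.1], [0.6, 0, 0, 0, 0, 0, 0], [0.6, 0, 0, 0, 0, 0, 0], [0.6, 0, 0, 0, 0, 0, 0]]
  ]
}}

```text
clock: 7.05
eef_pos: [0.5245, -0.0899, 0.2986]
eef_rot: [0.681, 0.732, 0.0, -0.0]
force: [0.4, -1.0, -2.2]
width: 0.0481
```

Run:
```python
from h import *
s=ctrl.sense();print({k:np.round(v,4).tolist() for k,v in s.items() if k[0] in"cefw"})
c=cam("wrist");im=ctrl.snapshot("wrist");cv2.imwrite("pics/w3.png",im)
cap(c,im,s["eef_pos"][2]+.0125)
for t in("socket","handle","guard","mill"):print(t,ctrl.look_for("wrist",t)[:2])
```

```text
{'clock': 7.05, 'eef_pos': [0.5245, -0.0899, 0.2986], 'eef_rot': [0.681, 0.7323, 0.0003, -0.0001], 'force': [0.4092, -1.0055, -2.1664], 'wrist_torque': [0.0355, -0.0469, 0.0073], 'width': 0.0481}
inner [282.2 325.6] [59.6 68.4] [ 0.52435656 -0.09045395  0.31105709]
outer bbox (214, 236, 137, 146)
fit [ 0.52411112 -0.08984034] 638.1294117647059
socket [{'location': [127.1, 279.5], 'score': 0.92}]
handle [{'location': [222.0, 318.2], 'score': 0.82}]
guard [{'location': [219.9, 321.0], 'score': 0.76}]
mill [{'location': [129.0, 277.5], 'score': 0.64}]
```

View pics/w3.png

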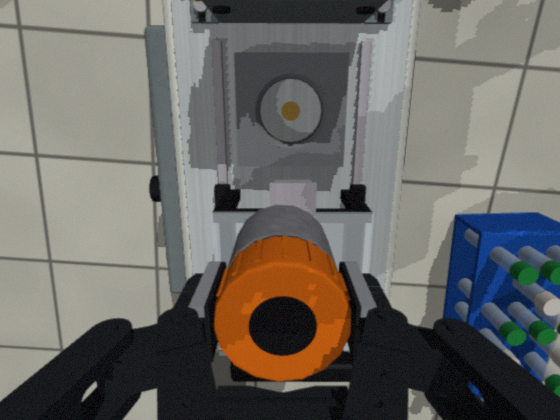

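Run:
```python
from h import *
c=cam("wrist");im=cv2.imread("pics/w3.png")
print("floor",onz(c,(291,111),.1005),"mouth",onz(c,(290.5,108),.1215))
P=[onz(c,p,.1215) for p in((235.5,53),(349.5,53),(353,162))];print(np.round(P,4))
d=P[1]-P[0];print("block yaw",np.degrees(np.arctan2(d[1],d[0])),np.linalg.norm(d), np.linalg.norm(P[2]-P[1]))
# dark ring detection: brass dot
m=cv2.inRange(cv2.cvtColor(im,cv2.COLOR_BGR2HSV),(10,110,50),(30,255,255));m[200:]=0;m[:80]=0
n,l,st,ce=cv2.connectedComponentsWithStats(m)
for i in range(1,n):
    if st[i,4]>60: print(st[i],ce[i],onz(c,ce[i],.1005))
# overlay
a=np.linspace(0,6.283,80)
o=cv2.resize(im[0:240,140:440],None,fx=2.5,fy=2.5,interpolation=cv2.INTER_CUBIC)
s0=onz(c,(291,111),.1005)[:2]
for r,z,col in((.029,.1215,(0,0,255)),(.026,.1185,(0,255,0)),(.026,.1005,(255,0,0))):
    q=proj(c,np.c_[s0[0]+r*np.cos(a),s0[1]+r*np.sin(a),0*a+z]);q=(q+.5-[140,0])*2.5
    cv2.polylines(o,[q.astype(np.int32)],True,col,1)
cv2.imwrite("pics/w3o.png",o)
```

```text
floor [ 0.5273215  -0.02587252  0.1005    ] mouth [ 0.52617958 -0.02285035  0.1215    ]
[[ 0.4811  0.0144  0.1215]
 [ 0.5678  0.0207  0.1215]
 [ 0.5815 -0.0622  0.1215]]
block yaw 4.172407081863089 0.08692411539403637 0.08402321552543637
[282 102  17  18 251] [290.21115538 110.5936255 ] [ 0.52662303 -0.02558746  0.1005    ]
```

View pics/w3o.png

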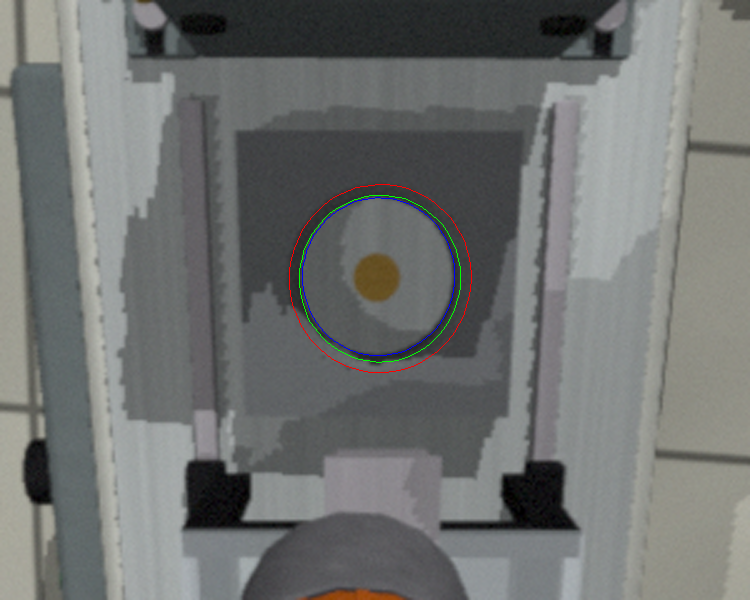

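Request:
{"name": "move_arm", "arguments": {
  "series": [
    [[0.6, 0.016, 0.0018, 0, 0, 0, 0], [0.6, 0.016, 0.0018, 0, 0, 0, 0], [0.6, 0.016, 0.0018, 0, 0, 0, 0], [0.6, 0.0159, 0.0016, 0, 0, 0, 0], [0.6, 0, 0, 0.025, 0, 0, 0], [0.6, 0, 0, 0.025, 0, 0, 0], [0.6, 0, 0, 0.025, 0, 0, 0], [0.6, 0, 0, 0.025, 0, 0, 0], [0.6, 0, 0, 0.008, 0, 0, 0], [0.6, 0, 0, 0, 0, 0, 0], [0.6, 0, 0, 0, 0, 0, 0], [0.6, 0, 0, 0, 0, 0, 0]]
  ]
}}

```text
clock: 8.5
eef_pos: [0.5277, -0.0266, 0.1917]
eef_rot: [0.681, 0.732, 0.001, 0.001]
force: [0.7, 0.2, -0.9]
width: 0.0478
```

Request:
{"name": "move_arm", "arguments": {
  "series": [
    [[0.6, 0.001, -0.0008, 0, 0, 0, 0], [0.6, 0, 0, 0.003, 0, 0, 0], [0.6, 0, 0, 0.003, 0, 0, 0], [0.6, 0, 0, 0.003, 0, 0, 0], [0.6, 0, 0, 0.003, 0, 0, 0], [0.6, 0, 0, 0.003, 0, 0, 0], [0.6, 0, 0, 0.003, 0, 0, 0], [0.6, 0, 0, 0, 0, 0, 0]]
  ]
}}

```text
clock: 9.3
eef_pos: [0.5259, -0.0255, 0.1718]
eef_rot: [0.681, 0.732, -0.0, -0.0]
force: [-0.2, 0.7, -1.3]
width: 0.0481
```

Request:
{"name": "move_arm", "arguments": {
  "series": [
    [[0.6, 0, 0, 0.002, 0, 0, 0], [0.6, 0, 0, 0.002, 0, 0, 0], [0.6, 0, 0, 0.002, 0, 0, 0], [0.6, 0, 0, 0.002, 0, 0, 0], [0.6, 0, 0, 0.002, 0, 0, 0], [0.6, 0, 0, 0.001, 0, 0, 0], [0.6, 0, 0, 0, 0, 0, 0], [0.6, 0, 0, 0, 0, 0, 0]]
  ]
}}

```text
clock: 10.1
eef_pos: [0.526, -0.0256, 0.1612]
eef_rot: [0.681, 0.732, 0.0, -0.0]
force: [0.2, 0.5, -2.9]
width: 0.0479
```

Request:
{"name": "move_arm", "arguments": {
  "series": [
    [[0.6, 0, 0, 0.001, 0, 0, 0], [0.6, 0, 0, 0.001, 0, 0, 0], [0.6, 0, 0, 0, 0, 0, 0], [0.6, 0, 0, 0, 0, 0, 0]]
  ]
}}

```text
clock: 10.5
eef_pos: [0.5262, -0.0257, 0.1605]
eef_rot: [0.681, 0.732, 0.0, -0.0]
force: [-5.7, 0.2, 11.9]
width: 0.0479
```

Request:
{"name": "move_arm", "arguments": {
  "series": [
    [[0.3, 0, 0, -0.001, 0, 0, 0], [-0.3, 0, 0, 0, 0, 0, 0], [-1, 0, 0, 0, 0, 0, 0], [-1, 0, 0, 0, 0, 0, 0], [-1, 0, 0, 0, 0, 0, 0], [-1, 0, 0, 0, 0, 0, 0], [-1, 0, 0, -0.02, 0, 0, 0], [-1, 0, 0, -0.03, 0, 0, 0], [-1, 0, 0, -0.03, 0, 0, 0], [-1, 0, 0, -0.03, 0, 0, 0], [-1, 0, 0, -0.03, 0, 0, 0], [-1, 0, 0, 0, 0, 0, 0], [-1, 0, 0, 0, 0, 0, 0], [-1, 0, 0, 0, 0, 0, 0]]
  ]
}}

```text
clock: 11.9
eef_pos: [0.5257, -0.0256, 0.2992]
eef_rot: [0.681, 0.732, -0.001, -0.001]
force: [-0.1, 0.2, 0.1]
width: 0.0853
```

Run:
```python
from h import *
s=ctrl.sense();print({k:np.round(v,4).tolist() for k,v in s.items() if k[0] in"cefw"})
c=cam("wrist");im=ctrl.snapshot("wrist");cv2.imwrite("pics/w4.png",im)
for z in(.1725,.178,.19): cap(c,im,z)
for t in("handle","guard"):print(t,ctrl.look_for("wrist",t)[:2])
```

```text
{'clock': 11.9, 'eef_pos': [0.5257, -0.0256, 0.2992], 'eef_rot': [0.681, 0.7323, -0.0005, -0.0005], 'force': [-0.1389, 0.1885, 0.0955], 'wrist_torque': [-0.0049, -0.0047, 0.0124], 'width': 0.0853}
inner [282.7 208.2] [32.  33.1] [ 0.52571216 -0.02625275  0.1725    ]
outer bbox (248, 168, 70, 72)
fit [ 0.5256261  -0.02588722] 105.0
inner [282.7 208.2] [32.  33.1] [ 0.52558749 -0.0245496   0.178     ]
outer bbox (248, 168, 70, 72)
fit [ 0.52549047 -0.02407182] 203.0235294117647
inner [282.7 208.2] [32.  33.1] [ 0.52531548 -0.02083364  0.19      ]
outer bbox (248, 168, 70, 72)
fit [ 0.5253665 -0.0222369] 602.2745098039215
handle [{'location': [326.8, 284.6], 'score': 0.7}]
guard [{'location': [325.9, 283.0], 'score': 0.86}]
```

View pics/w4.png

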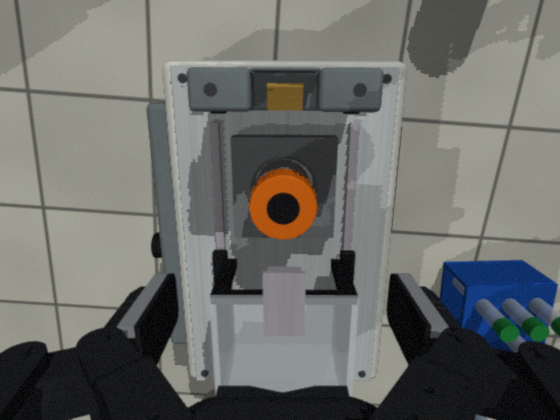

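Request:
{"name": "move_arm", "arguments": {
  "series": [
    [[1, -0.025, 0, 0, 0, 0, 0], [1, -0.025, 0, 0, 0, 0, 0], [1, -0.025, 0, 0, 0, 0, 0], [1, -0.025, 0, 0, 0, 0, 0], [1, -0.025, 0, 0, 0, 0, 0], [1, -0.025, 0, 0, 0, 0, 0], [1, -0.025, 0, 0, 0, 0, 0], [1, -0.025, 0, 0, 0, 0, 0], [1, 0, 0, 0, 0, 0, 0], [1, 0, 0, 0, 0, 0, 0], [1, 0, 0, 0, 0, 0, 0]]
  ]
}}

```text
clock: 13.15
eef_pos: [0.5407, -0.2241, 0.2998]
eef_rot: [0.681, 0.733, 0.0, -0.0]
force: [0.5, -0.0, 0.0]
width: 0.0001
```

Run:
```python
from h import *
s=ctrl.sense();print({k:np.round(v,4).tolist() for k,v in s.items() if k[0] in"cefw"})
c=cam("wrist");im=ctrl.snapshot("wrist");cv2.imwrite("pics/w5.png",im)
for t in("handle",):print(t,ctrl.look_for("wrist",t)[:2])
```

```text
{'clock': 13.15, 'eef_pos': [0.5407, -0.2241, 0.2998], 'eef_rot': [0.6805, 0.7327, 0.0, -0.0005], 'force': [0.4643, -0.0422, 0.0279], 'wrist_torque': [0.0225, 0.0053, 0.0261], 'width': 0.0001}
handle [{'location': [84.8, 281.1], 'score': 0.92}, {'location': [295.3, 209.4], 'score': 0.23}]
```

View pics/w5.png

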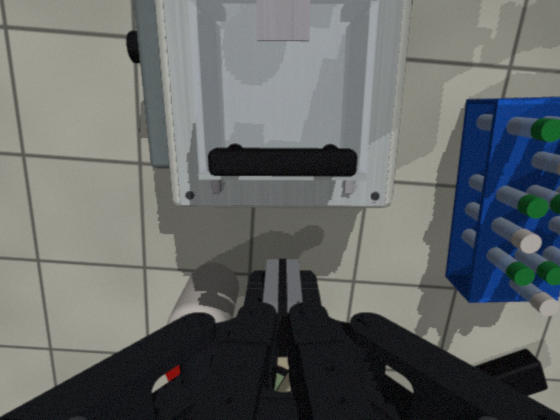

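Run:
```python
from h import *
c=cam("wrist")
s=ctrl.sense();Rt=R.from_quat(s["eef_rot"]).as_matrix()
for p,z in(((283,176.5),.2155),((283,176.5),.2315),((283,147),.2315),((209,162),.2235),((357,162),.2235)):
    w=onz(c,p,z);print(p,z,np.round(w,4),"tool",np.round(Rt.T@(w-s["eef_pos"]),4))
```

```text
(283, 176.5) 0.2155 [ 0.5387 -0.1923  0.2155] tool [0.0317 0.0003 0.0846]
(283, 176.5) 0.2315 [ 0.5385 -0.1888  0.2315] tool [0.0352 0.0003 0.0686]
(283, 147) 0.2315 [ 0.5373 -0.1732  0.2315] tool [0.0509 0.0003 0.0687]
(209, 162) 0.2235 [ 0.4973 -0.1855  0.2235] tool [ 0.0416 -0.0405  0.0767]
(357, 162) 0.2235 [ 0.5787 -0.1794  0.2235] tool [0.0416 0.0411 0.0766]
```

Request:
{"name": "move_arm", "arguments": {
  "series": [
    [[1, 0, 0, 0.02, 0, 0, 0], [1, 0, 0, 0.02, 0, 0, 0], [1, 0, 0, 0.02, 0, 0, 0], [1, 0.005, 0, 0.005, 0, 0, 0], [1, 0.005, 0, 0, 0, 0, 0], [1, 0.005, 0, 0, 0, 0, 0], [1, 0.003, 0, 0, 0, 0, 0], [1, 0.002, 0, 0, 0, 0, 0], [1, 0.002, 0, 0, 0, 0, 0], [1, 0.002, 0, 0, 0, 0, 0], [1, 0.002, 0, 0, 0, 0, 0], [1, 0.002, 0, 0, 0, 0, 0]]
  ]
}}

```text
clock: 14.45
eef_pos: [0.5386, -0.1978, 0.2354]
eef_rot: [0.681, 0.732, -0.0, 0.0]
force: [0.8, -4.1, 0.7]
width: 0.0
```

Request:
{"name": "move_arm", "arguments": {
  "series": [
    [[1, 0.002, 0, 0, 0, 0, 0], [1, 0.003, 0, 0, 0, 0, 0], [1, 0.003, 0, 0, 0, 0, 0], [1, 0.003, 0, 0, 0, 0, 0], [1, 0.003, 0, 0, 0, 0, 0], [1, 0.003, 0, 0, 0, 0, 0], [1, 0.003, 0, 0, 0, 0, 0], [1, 0.003, 0, 0, 0, 0, 0], [1, 0.003, 0, 0, 0, 0, 0], [1, 0.002, 0, 0, 0, 0, 0]]
  ]
}}

```text
clock: 15.45
eef_pos: [0.5366, -0.1689, 0.2353]
eef_rot: [0.681, 0.732, 0.0, -0.0]
force: [1.3, -2.9, 1.9]
width: 0.0003
```

Request:
{"name": "move_arm", "arguments": {
  "series": [
    [[1, 0.003, 0, 0, 0, 0, 0], [1, 0.003, 0, 0, 0, 0, 0], [1, 0.003, 0, 0, 0, 0, 0], [1, 0.003, 0, 0, 0, 0, 0], [1, 0.003, 0, 0, 0, 0, 0], [1, 0.003, 0, 0, 0, 0, 0], [1, 0.003, 0, 0, 0, 0, 0], [1, 0.003, 0, 0, 0, 0, 0], [1, 0.003, 0, 0, 0, 0, 0], [1, 0.003, 0, 0, 0, 0, 0], [1, 0.003, 0, 0, 0, 0, 0], [1, 0.003, 0, 0, 0, 0, 0], [1, 0.003, 0, 0, 0, 0, 0], [1, 0.003, 0, 0, 0, 0, 0], [1, 0.002, 0, 0, 0, 0, 0], [1, 0.001, 0, 0, 0, 0, 0]]
  ]
}}

```text
clock: 17.05
eef_pos: [0.5332, -0.1241, 0.2353]
eef_rot: [0.681, 0.732, 0.0, -0.0]
force: [1.8, -1.7, 0.9]
width: -0.0
```

Request:
{"name": "move_arm", "arguments": {
  "series": [
    [[1, 0.001, 0, 0, 0, 0, 0], [1, 0.001, 0, 0, 0, 0, 0], [1, 0.001, 0, 0, 0, 0, 0], [1, 0.001, 0, 0, 0, 0, 0], [1, 0.001, 0, 0, 0, 0, 0], [1, 0.001, 0, 0, 0, 0, 0], [1, 0.001, 0, 0, 0, 0, 0], [1, 0.001, 0, 0, 0, 0, 0], [1, 0.001, 0, 0, 0, 0, 0], [1, 0.001, 0, 0, 0, 0, 0], [1, 0.001, 0, 0, 0, 0, 0], [1, 0.001, 0, 0, 0, 0, 0], [1, 0.001, 0, 0, 0, 0, 0], [1, 0.001, 0, 0, 0, 0, 0], [1, 0.001, 0, 0, 0, 0, 0]]
  ]
}}

```text
clock: 18.55
eef_pos: [0.5321, -0.1093, 0.2353]
eef_rot: [0.681, 0.732, 0.0, -0.0]
force: [1.6, -2.9, -0.6]
width: -0.0
```

Request:
{"name": "move_arm", "arguments": {
  "series": [
    [[1, 0.001, 0, 0, 0, 0, 0], [1, 0.001, 0, 0, 0, 0, 0], [1, 0.001, 0, 0, 0, 0, 0], [1, 0.001, 0, 0, 0, 0, 0], [1, 0.001, 0, 0, 0, 0, 0], [1, 0.001, 0, 0, 0, 0, 0], [1, 0.001, 0, 0, 0, 0, 0], [1, 0.001, 0, 0, 0, 0, 0], [1, 0.001, 0, 0, 0, 0, 0], [1, 0.001, 0, 0, 0, 0, 0]]
  ]
}}

```text
clock: 19.55
eef_pos: [0.5314, -0.0994, 0.2353]
eef_rot: [0.681, 0.732, 0.0, -0.0]
force: [2.3, -3.1, -0.7]
width: -0.0
```

Request:
{"name": "move_arm", "arguments": {
  "series": [
    [[1, 0.001, 0, 0, 0, 0, 0], [1, 0.001, 0, 0, 0, 0, 0], [1, 0.001, 0, 0, 0, 0, 0], [1, 0.001, 0, 0, 0, 0, 0], [1, 0.001, 0, 0, 0, 0, 0], [1, 0.001, 0, 0, 0, 0, 0]]
  ]
}}

```text
clock: 20.15
eef_pos: [0.531, -0.0934, 0.2353]
eef_rot: [0.681, 0.732, 0.0, -0.0]
force: [1.7, -2.7, 0.3]
width: -0.0
```

Request:
{"name": "move_arm", "arguments": {
  "series": [
    [[1, 0.001, 0, 0, 0, 0, 0], [1, 0.001, 0, 0, 0, 0, 0], [1, 0.001, 0, 0, 0, 0, 0], [1, 0.001, 0, 0, 0, 0, 0]]
  ]
}}

```text
clock: 20.55
eef_pos: [0.5307, -0.0894, 0.2353]
eef_rot: [0.681, 0.732, 0.0, -0.0]
force: [1.2, -1.8, -0.6]
width: -0.0
```

Request:
{"name": "move_arm", "arguments": {
  "series": [
    [[1, 0.001, 0, 0, 0, 0, 0], [1, 0.001, 0, 0, 0, 0, 0], [1, 0.001, 0, 0, 0, 0, 0], [1, 0.001, 0, 0, 0, 0, 0], [1, 0.001, 0, 0, 0, 0, 0]]
  ]
}}

```text
clock: 21.05
eef_pos: [0.5304, -0.0853, 0.2353]
eef_rot: [0.681, 0.732, -0.0, 0.0]
force: [3.8, -6.2, -2.0]
width: -0.0001
```

Request:
{"name": "move_arm", "arguments": {
  "series": [
    [[1, 0.001, 0, 0, 0, 0, 0], [1, 0.001, 0, 0, 0, 0, 0], [1, 0.001, 0, 0, 0, 0, 0], [1, 0.001, 0, 0, 0, 0, 0]]
  ]
}}

```text
clock: 21.45
eef_pos: [0.5301, -0.0815, 0.2353]
eef_rot: [0.681, 0.732, -0.0, 0.001]
force: [4.2, -5.9, -1.9]
width: 0.0002
```

Request:
{"name": "move_arm", "arguments": {
  "series": [
    [[1, 0.001, 0, 0, 0, 0, 0], [1, 0.001, 0, 0, 0, 0, 0], [1, 0.001, 0, 0, 0, 0, 0], [1, 0.001, 0, 0, 0, 0, 0]]
  ]
}}

```text
clock: 21.85
eef_pos: [0.5299, -0.0777, 0.2353]
eef_rot: [0.681, 0.732, -0.0, 0.001]
force: [4.1, -7.2, -1.4]
width: -0.0001
```

Request:
{"name": "move_arm", "arguments": {
  "series": [
    [[1, 0.001, 0, 0, 0, 0, 0], [1, 0.001, 0, 0, 0, 0, 0], [1, 0.001, 0, 0, 0, 0, 0]]
  ]
}}

```text
clock: 22.15
eef_pos: [0.5295, -0.0737, 0.2353]
eef_rot: [0.681, 0.732, -0.0, 0.0]
force: [2.0, -4.9, 0.3]
width: 0.0001
```

Request:
{"name": "move_arm", "arguments": {
  "series": [
    [[1, 0.001, 0, 0, 0, 0, 0], [1, 0.001, 0, 0, 0, 0, 0], [1, 0.001, 0, 0, 0, 0, 0]]
  ]
}}

```text
clock: 22.45
eef_pos: [0.5294, -0.0723, 0.2354]
eef_rot: [0.682, 0.732, -0.001, 0.001]
force: [4.0, -12.4, -1.0]
width: 0.0002
```

Request:
{"name": "move_arm", "arguments": {
  "series": [
    [[1, 0.001, 0, 0, 0, 0, 0]]
  ]
}}

```text
clock: 22.55
eef_pos: [0.5293, -0.0718, 0.2354]
eef_rot: [0.682, 0.732, -0.001, 0.001]
force: [4.7, -13.0, -1.8]
width: -0.0002
```

Request:
{"name": "move_arm", "arguments": {
  "series": [
    [[1, 0, 0, 0, 0, 0, 0], [1, 0, 0, 0, 0, 0, 0]]
  ]
}}

```text
clock: 22.75
eef_pos: [0.5293, -0.0717, 0.2354]
eef_rot: [0.682, 0.732, -0.001, 0.001]
force: [3.6, -11.4, -1.4]
width: -0.0003
```

Run:
```python
from h import *
s=ctrl.sense();print({k:np.round(v,4).tolist() for k,v in s.items() if k[0] in"cefw"})
im=ctrl.snapshot("wrist");cv2.imwrite("pics/w6.png",im)
```

```text
{'clock': 22.75, 'eef_pos': [0.5293, -0.0717, 0.2354], 'eef_rot': [0.6817, 0.7316, -0.0007, 0.0011], 'force': [3.6088, -11.3756, -1.3655], 'wrist_torque': [-2.397, -0.885, -0.0261], 'width': -0.0003}
```

View pics/w6.png

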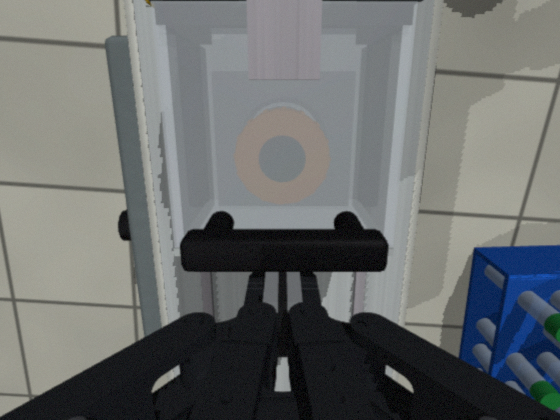

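Request:
{"name": "move_arm", "arguments": {
  "series": [
    [[1, 0.0005, 0, 0, 0, 0, 0], [1, 0, 0, 0, 0, 0, 0]]
  ]
}}

```text
clock: 23.0
eef_pos: [0.5293, -0.0716, 0.2354]
eef_rot: [0.682, 0.731, -0.001, 0.001]
force: [5.7, -12.4, -1.7]
width: -0.0001
```

Request:
{"name": "move_arm", "arguments": {
  "series": [
    [[1, 0.0005, 0, 0, 0, 0, 0], [1, 0, 0, 0, 0, 0, 0]]
  ]
}}

```text
clock: 23.2
eef_pos: [0.5293, -0.0714, 0.2354]
eef_rot: [0.682, 0.731, -0.001, 0.002]
force: [4.4, -13.1, -1.9]
width: -0.0001
```

Request:
{"name": "move_arm", "arguments": {
  "series": [
    [[1, 0.0005, 0, 0, 0, 0, 0], [1, 0, 0, 0, 0, 0, 0]]
  ]
}}

```text
clock: 23.4
eef_pos: [0.5293, -0.0712, 0.2354]
eef_rot: [0.682, 0.731, -0.001, 0.002]
force: [3.3, -15.1, -3.4]
width: -0.0003
```

Request:
{"name": "move_arm", "arguments": {
  "series": [
    [[1, -0.002, 0, 0, 0, 0, 0], [1, -0.003, 0, 0, 0, 0, 0], [1, -0.01, 0, 0, 0, 0, 0], [1, -0.015, 0, 0, 0, 0, 0], [1, 0, 0, -0.03, 0, 0, 0], [1, 0, 0, -0.03, 0, 0, 0], [1, 0.02, 0, -0.01, 0, 0, 0], [1, 0.025, 0, 0, 0, 0, 0], [1, 0.025, 0, 0, 0, 0, 0], [1, 0, 0, 0, 0, 0, 0], [1, 0, 0, 0, 0, 0, 0]]
  ]
}}

```text
clock: 24.5
eef_pos: [0.5261, -0.0278, 0.3052]
eef_rot: [0.68, 0.733, -0.0, -0.0]
force: [-0.6, -0.2, 0.4]
width: -0.0004
```

Run:
```python
from h import *
s=ctrl.sense();print({k:np.round(v,4).tolist() for k,v in s.items() if k[0] in"cefw"})
im=ctrl.snapshot("wrist");cv2.imwrite("pics/w7.png",im)
cv2.imwrite("pics/w7c.png",cv2.resize(im[0:300,120:440],None,fx=2,fy=2,interpolation=cv2.INTER_CUBIC))
```

```text
{'clock': 24.5, 'eef_pos': [0.5261, -0.0278, 0.3052], 'eef_rot': [0.6804, 0.7328, -0.0, -0.0004], 'force': [-0.6431, -0.195, 0.3775], 'wrist_torque': [-0.066, 0.0123, 0.0073], 'width': -0.0004}
```

View pics/w7c.png

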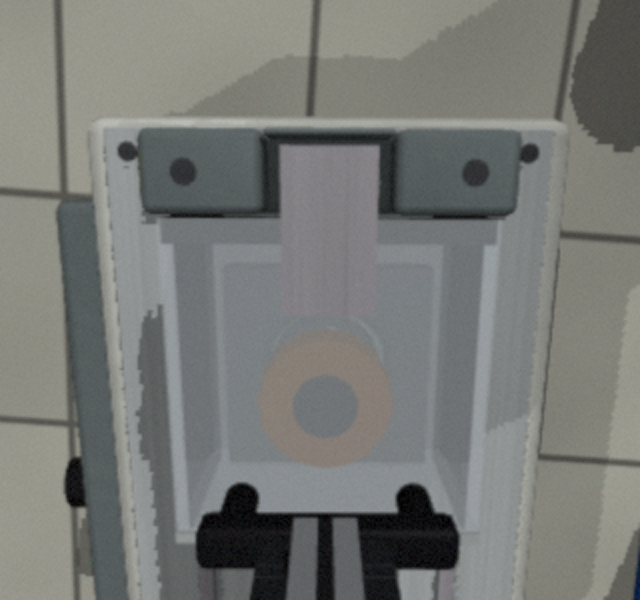

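Request:
{"name": "move_arm", "arguments": {
  "series": [
    [[1, 0.007, 0, 0, 0, 0, 0], [1, 0, 0, 0.02, 0, 0, 0], [1, 0, 0, 0.02, 0, 0, 0], [1, 0, 0, 0.02, 0, 0, 0], [1, 0, 0, 0.01, 0, 0, 0], [1, 0, 0, 0, 0, 0, 0], [1, -0.003, 0, 0, 0, 0, 0], [1, -0.003, 0, 0, 0, 0, 0], [1, -0.002, 0, 0, 0, 0, 0], [1, -0.002, 0, 0, 0, 0, 0], [1, 0, 0, 0, 0, 0, 0]]
  ]
}}

```text
clock: 25.65
eef_pos: [0.5266, -0.0316, 0.2356]
eef_rot: [0.681, 0.732, 0.0, 0.0]
force: [-1.2, 0.1, -0.9]
width: 0.0003
```

Request:
{"name": "move_arm", "arguments": {
  "series": [
    [[1, -0.001, 0, 0, 0, 0, 0], [1, -0.001, 0, 0, 0, 0, 0], [1, 0, 0, 0, 0, 0, 0]]
  ]
}}

```text
clock: 25.95
eef_pos: [0.5266, -0.0333, 0.2353]
eef_rot: [0.681, 0.732, 0.0, -0.0]
force: [-0.2, -0.0, 0.3]
width: -0.0001
```

Request:
{"name": "move_arm", "arguments": {
  "series": [
    [[1, -0.001, 0, 0, 0, 0, 0], [1, -0.001, 0, 0, 0, 0, 0], [1, 0, 0, 0, 0, 0, 0]]
  ]
}}

```text
clock: 26.25
eef_pos: [0.5268, -0.0353, 0.2353]
eef_rot: [0.681, 0.732, 0.0, -0.0]
force: [0.3, 0.6, 0.3]
width: -0.0
```

Request:
{"name": "move_arm", "arguments": {
  "series": [
    [[1, -0.001, 0, 0, 0, 0, 0], [1, 0, 0, 0, 0, 0, 0]]
  ]
}}

```text
clock: 26.45
eef_pos: [0.5268, -0.0363, 0.2353]
eef_rot: [0.681, 0.732, 0.0, 0.0]
force: [-0.1, 0.2, 1.0]
width: -0.0003
```

Request:
{"name": "move_arm", "arguments": {
  "series": [
    [[1, -0.001, 0, 0, 0, 0, 0], [1, 0, 0, 0, 0, 0, 0]]
  ]
}}

```text
clock: 26.65
eef_pos: [0.5269, -0.0365, 0.2353]
eef_rot: [0.681, 0.733, 0.0, -0.0]
force: [-0.1, 2.2, 0.6]
width: 0.0003
```

Request:
{"name": "move_arm", "arguments": {
  "series": [
    [[1, -0.001, 0, 0, 0, 0, 0], [1, 0, 0, 0, 0, 0, 0]]
  ]
}}

```text
clock: 26.85
eef_pos: [0.5269, -0.0367, 0.2353]
eef_rot: [0.68, 0.733, 0.001, -0.001]
force: [-0.3, 5.8, 1.8]
width: 0.0002
```

Request:
{"name": "move_arm", "arguments": {
  "series": [
    [[1, -0.001, 0, 0, 0, 0, 0], [1, 0, 0, 0, 0, 0, 0]]
  ]
}}

```text
clock: 27.05
eef_pos: [0.5269, -0.0369, 0.2353]
eef_rot: [0.68, 0.733, 0.001, -0.001]
force: [-2.2, 8.9, 1.4]
width: -0.0001
```

Request:
{"name": "move_arm", "arguments": {
  "series": [
    [[1, 0.004, 0, 0, 0, 0, 0], [1, 0.006, 0, 0, 0, 0, 0], [1, 0, 0, -0.02, 0, 0, 0], [1, 0, 0, -0.03, 0, 0, 0], [1, 0, 0, -0.03, 0, 0, 0], [1, 0, 0, -0.03, 0, 0, 0], [1, 0, 0, 0, 0, 0, 0], [1, 0, 0, 0, 0, 0, 0]]
  ]
}}

```text
clock: 27.85
eef_pos: [0.5265, -0.0293, 0.3455]
eef_rot: [0.681, 0.732, 0.0, 0.0]
force: [-0.1, -0.5, -1.0]
width: 0.0001
```

Run:
```python
from h import *
s=ctrl.sense();print({k:np.round(v,4).tolist() for k,v in s.items() if k[0] in"cefw"})
im=ctrl.snapshot("scene");cv2.imwrite("pics/s9.png",im)
a=cv2.imread("pics/scene0.png")
cv2.imwrite("pics/s9c.png",cv2.resize(im[120:360,100:470],None,fx=2,fy=2,interpolation=cv2.INTER_CUBIC))
```

```text
{'clock': 27.85, 'eef_pos': [0.5265, -0.0293, 0.3455], 'eef_rot': [0.6811, 0.7322, 0.0003, 0.0004], 'force': [-0.1079, -0.5064, -0.9679], 'wrist_torque': [-0.0329, 0.0178, 0.021], 'width': 0.0001}
```

View pics/s9c.png

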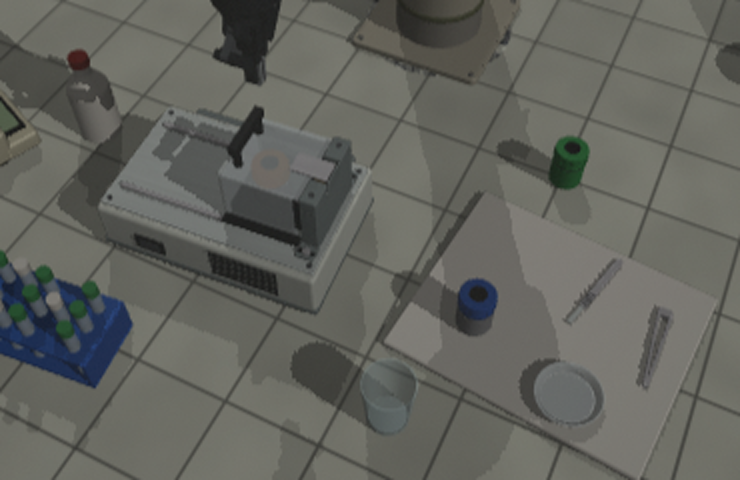

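The picture shows the guard shut against the post with the orange cup inside at about (270,165). The gripper is clear above it, and the other things look unmoved.

```bash
python3 -c "
from station import ctrl
print(ctrl.finish_job())"
```

```text
the job is handed in; nothing more can be done
None
```

The orange-capped cup is in the mill's socket and the guard is shut and latched. I handed the job in at about 28 s, with the gripper empty and clear of everything.

- **Cup:** I set it down until I felt the floor, at about 12 N. A wrist picture taken afterwards fitted the seated cap height, 172.5 mm, better than the raised heights I tried.
- **Guard:** I pushed it by the handle at up to 30 mm/s, then 10 mm/s for roughly the last 50 mm. I felt the bolt slope at about 7 N, the drop to about 5 N, and then the end stop. I stopped pushing at 15.1 N, right at the advised 15 N and below the 18 N ramming limit.
- **Latch:** I could not see the bolt in the pictures because the steel lip covers it. Instead I drew the handle back with about 9 N, and it moved only about 0.5 mm, so the latch holds.
- **Other things:** In the last scene picture the blue-capped cup and the other things look unmoved, judged by eye.

No check failed. The first estimates of the cup's position from the fixed cameras were 5 to 8 mm off the wrist camera's, so I used the wrist camera's.

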